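# Find the pinched axle clamp with a feeler

### The job

Lift the feeler up and off its peg and try its blade in the gap of the left clamp and then of the right clamp, each time straight down until it either goes fully in or jams. One clamp is pinched inside and looks no different from the other; leave the feeler standing fully home in the gap that lets it in and let go of it, without knocking the other loose things about.

Things in the scene. Friction and masses are not known exactly. Their poses are not given: they have to be found in the camera images.
- feeler: Feeler gauge, about 90 g, hanging upright on the rack's peg; origin at the handle's centre. z runs up along it from blade to loop, y along its width, x through its thickness; half a turn about z makes no difference to the fit. From the top: steel wire loop (inside 14 wide, 30 mm high, its inner top at z = +65 mm), black handle, steel guard 36 x 18 x 6 mm, blade.
- feeler_handle (a point): Centre of the feeler's handle, which is 24 wide (y) x 12 thick (x) x 70 mm high; axes as the feeler's. Below it follow the guard and a plain steel blade 22 wide x 4 thick x 50 mm long, whose last 4 mm are 16 mm wide.
- feeler_tip (a point): Centre of the blade's lower end, on the feeler's axis, 91 mm below the handle's centre; axes as the feeler's. The guard's underside is 50 mm above it.
- rack: Fixed rack, origin under its foot (100 x 90 x 12 mm). x runs from its open front to its back plate (face at x = +31, 60 wide, to z = 300 mm). The loop hangs at x = -18 on a peg 6 mm thick at z = 235 that points to -x; handle centre at z = 173. A shelf over it (underside z = 297, x -40 to +46, 90 mm wide) bars the way from above: grip across the 24 mm width from the front, leaning about 40 degrees.
- peg_tip (a point): Upturned end of the rack's peg, 38 mm in front of the rack's origin; its top is 248 mm above the bench. The loop must rise at least 11 mm (at most 23 mm) before it comes off forwards, towards the rack's -x.
- clamp_left: Left (greater y) of two outwardly equal axle clamps: aluminium block 46 (x) x 70 mm (y), its top 75 mm above the bench, on a fixed steel foot 80 x 100 x 10 mm; origin under the foot's centre. In the sound clamp the blade goes in 50 mm, until its guard rests on the top; in the pinched one it stops hard about 18 mm below the mouth. Which is pinched changes and cannot be seen.
- clamp_left_mouth (a point): Centre of the mouth of the left clamp's gap, in its top face, 75 mm above the bench; axes as the clamp's, z up. The gap runs straight down, 7 mm across x, 29 mm along y, 52 deep, with a 3 mm chamfer round the mouth.
- clamp_right: Right (lesser y) clamp, of the same make and size; origin under the centre of its foot.
- clamp_right_mouth (a point): Centre of the mouth of the right clamp's gap, as on the left clamp.
- glue_tube: Bystander: upright glue stick, 29 mm across and 129 mm high, loose; origin under its centre.
- wood_block: Bystander: wooden offcut, 66 x 145 x 44 mm, loose; origin under its centre, y along its length.
- belt_coil: Bystander: coil of webbing, 60 mm across and 28 mm high, loose; origin under its centre.
- remote: Bystander: slim remote control, 42 x 112 x 14 mm, loose; origin under its centre, y along its length.
Not all that is in view belongs to the job. What is shaped like the feeler but green is not meant.

How it is judged (in metres and radians):
On the way, in this order (a step that is already met when the one before it is completed fails the run):
1. the feeler is off its peg (distance between feeler_handle and peg_tip above 0.11 m and height (world z) of feeler_tip above 0.05 m), for 0.1 s.
2. the blade has been tried in the left clamp, more than 12 mm into its gap (horizontal distance between feeler_tip and clamp_left_mouth below 0.012 m and z of feeler_tip in the frame of clamp_left_mouth below -0.012 m), for 0.1 s.
3. the blade has been tried in the right clamp, more than 12 mm into its gap (horizontal distance between feeler_tip and clamp_right_mouth below 0.012 m and z of feeler_tip in the frame of clamp_right_mouth below -0.012 m), for 0.1 s.
At the end, for the whole second after the job is handed in: The feeler stands upright (within 0.15 rad) and let go in the gap of the sound clamp, its tip at least 45 mm below the mouth (50 mm is fully home) (((horizontal distance between feeler_tip and clamp_left_mouth below 0.012 m and z of feeler_tip in the frame of clamp_left_mouth below -0.045 m) or (horizontal distance between feeler_tip and clamp_right_mouth below 0.012 m and z of feeler_tip in the frame of clamp_right_mouth below -0.045 m)) and angle between feeler_handle's own z axis and vertical below 0.15 rad); the robot touches nothing.
It fails at once if a bystander is pushed more than 30 mm or the glue stick is knocked over (distance of any of glue_tube, wood_block, belt_coil, remote from where it was at the start of the episode above 0.03 m or angle between glue_tube's own z axis and vertical above 0.5 rad).
It also fails if it takes over 72 s, if anything falls off the work surface, if the arm or the gripper's body presses on something with over 40 N, if the wrist force passes 120 N, or if a joint passes its speed limit or range.

### The arm

A 6-joint arm with a two-finger parallel gripper is mounted at the origin on a cart in front of the work surface, level with it; the furniture and walls round the work are solid. World frame = base frame: x ahead of the robot, y to its left, z up, the work surface at z = 0. Lengths are in m, angles in degrees, forces in N, time in s.
With the tool pointing down it reaches from about 0.375 to 0.9 m from the base axis. Payload 3.1 kg.
Tool frame: the origin (TCP) lies at the very end of the fingers, on their centre line; the grasp point (between the pads) lies 19 mm behind it; z points along the fingers, y is the line along which they close (so a half turn about z gives the same grasp; the last joint's range is limited). The gripper opens to 87 mm and grips with 3 to 60 N. Pads are 19 mm wide; open, the fingers measure 117 mm over their backs; the gripper's body (75 mm by 190 mm) begins 51 mm behind the grasp point.
Start: joints at [-76.404, 30.224, 82.088, -0, 67.689, -10.227], TCP at [0.252, -0.572, 0.223] pointing down, gripper open.
Joint ranges: [-176.69, 176.69], [-43.24, 126.21], [12.49, 139.97], [-82, 262], [0, 151.66], [-163.58, 163.58]. Speed limits (degrees/s): [159.86, 159.86, 180, 180, 180, 180].

### API

Orientations are given as a 3x3 rotation matrix whose columns are the frame's x, y, z axes.
In Python, from rig import readout, cams, bot gives the robot as it stands.
- The arm moves only by the shell command python3 -m inch 'ROWS'. ROWS is JSON, a list of rows, each a list of 5 numbers: the shift along the world's x, y, z in cm, then the turn about the world's z in degrees, then the finger opening in cm, from 0 to 8.7. In form: [[dx, dy, dz, twist, fingers], ...]. A call has 1 to 10 rows; each row is the pose to reach, as a shift and turn from the pose commanded when the call began; what a row does not reach only later rows make up. A row lasts 1/12 s, in which the tool goes at most 41.7 mm and 7.16 degrees, less where a joint would pass 70% of its speed; a pose out of reach is approached as far as the arm can. A call with a gripper value outside its range is refused whole. The fingers move at their own pace and stop on an object; the grip force is fixed at half the most. Time passes only in rows, so rows that repeat a pose let the fingers close. It gives the time, the measured TCP pose, the force, the opening and the grip force at its end, in the units of the state.
- readout.read_state(): the state, without advancing time (a new reading comes with each control period).
- cams.capture(name): name is "scene" or "top" or "wrist"; returns a dict with "image" (384x512x3 uint8, blue, green, red), "intrinsics" (3x3 intrinsics, pixels), "k1" (the pictures are not rectified: a ray, as slopes to the right and down, at radius r is drawn at 1 + k1 r^2 times it, then the intrinsics apply), "xyz" and "rotation" of the camera in the world; the wrist camera has in their place "tool_from_camera" (4x4, takes a point from camera to tool coordinates, whose origin is the TCP and whose axes are the flange's). Camera axes: x right, y down, z forward; pixel columns grow to the right and rows downward; lengths in m; the calibration is good to about 2 mm. A picture is of the moment at which its call begins: read the wrist's pose just before it. There is no depth.
- bot.hand_in(): hands the job in; it is judged then, once.
The state is a dict: "time_s": time; "joint_positions": joint angles; "qvel": joint speeds; "tau": joint torques, N m; "position": TCP position; "tcp_rot": TCP orientation; "force": force on the tool from outside, world axes, zero at the start; "moment": the same for the moment, N m; "opening": opening from 0.0 (shut) to 1.0 (fully open); "grasp_force": force on a finger pad.
Only numpy, scipy, OpenCV 4.12 (cv2) and the standard library are available. Lean on these libraries where they do the work, as an engineer would, in place of code of your own. Each camera call takes 0.05 s, during which the arm holds its last target. There are 200 camera calls.

## Working session

There is one attempt and no reset: what is moved stays moved. The work goes in short steps, Python scripts to look and compute and a shell command to move; the robot and the scene stay as the last step left them, time stands still between calls to the robot, and variables do not carry over. Pictures are saved under pics/ and viewed, at most 10 in all, crops included, and the job is handed in when it is done.

```bash
mkdir -p pics; ls
cat > h.py <<'E'
import numpy as np, cv2
from rig import readout, cams, bot
def shot(n,f=None):
    s=readout.read_state(); c=cams.capture(n)
    if f: cv2.imwrite('pics/'+f,c['image'])
    return s,c
E
python3 - <<'E'
from h import *
s,a=shot('scene'); _,b=shot('top')
np.set_printoptions(precision=4,suppress=True)
for k,v in s.items(): print(k,np.array(v))
for c in(a,b): print(c['intrinsics'],c['k1'],c['xyz'],c['rotation'])
import pickle; pickle.dump((a,b),open('c.pkl','wb'))
for n,c in(('s',a),('t',b)): cv2.imwrite(f'pics/{n}0.png',cv2.resize(c['image'],(800,600),interpolation=cv2.INTER_CUBIC))
E
python3 -m inch --help | head -30
```

```text
pics
time_s 0.0
joint_positions [-76.4047  30.2781  82.1565  -0.0007  67.6881 -10.2262]
qvel [-0.0039  0.001  -0.0496 -0.0654  0.0205 -0.0612]
tau [  0.0002 -44.0045 -17.6594   0.0632   0.0583  -0.0002]
position [ 0.2523 -0.571   0.2216]
tcp_rot [[ 0.9148  0.4039 -0.0005]
 [ 0.4039 -0.9148  0.0021]
 [ 0.0004 -0.0021 -1.    ]]
force [-1.2078 -0.2769  0.3112]
moment [ 0.0356  0.014  -0.0534]
grasp_force 0.0
opening 0.9993673419673863
[[456.1832   0.     252.0615]
 [  0.     456.1832 187.8087]
 [  0.       0.       1.    ]] -0.05711072850986504 [0.0012 1.0894 0.949 ] [[-0.8685 -0.2903  0.4019]
 [-0.4954  0.4783 -0.7251]
 [ 0.0183 -0.8289 -0.5592]]
[[414.7038   0.     250.5106]
 [  0.     414.7038 189.009 ]
 [  0.       0.       1.    ]] 0.05173680689454085 [-0.0915 -0.0612  1.6374] [[ 0.203  -0.8907  0.4067]
 [-0.9792 -0.184   0.0857]
 [-0.0015 -0.4156 -0.9095]]invalid input: not JSON, or not a number
```

View pics/s0.png

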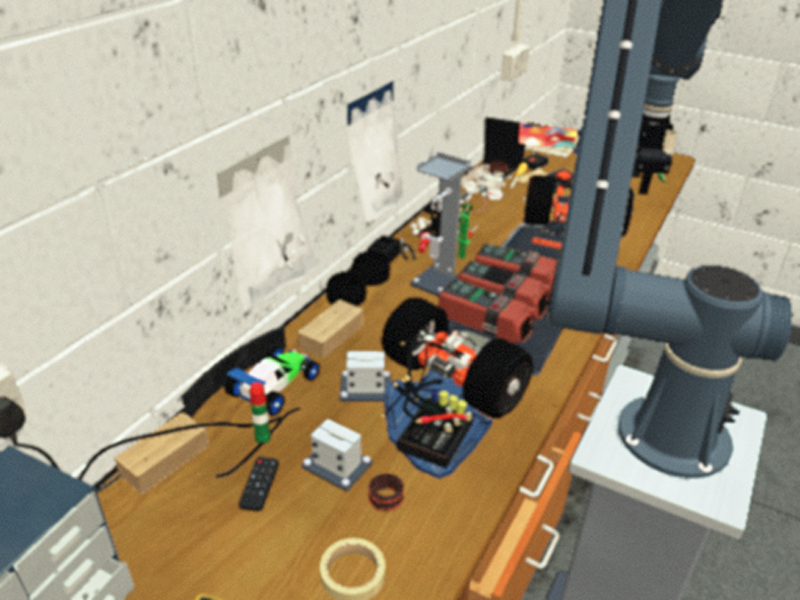

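View pics/t0.png

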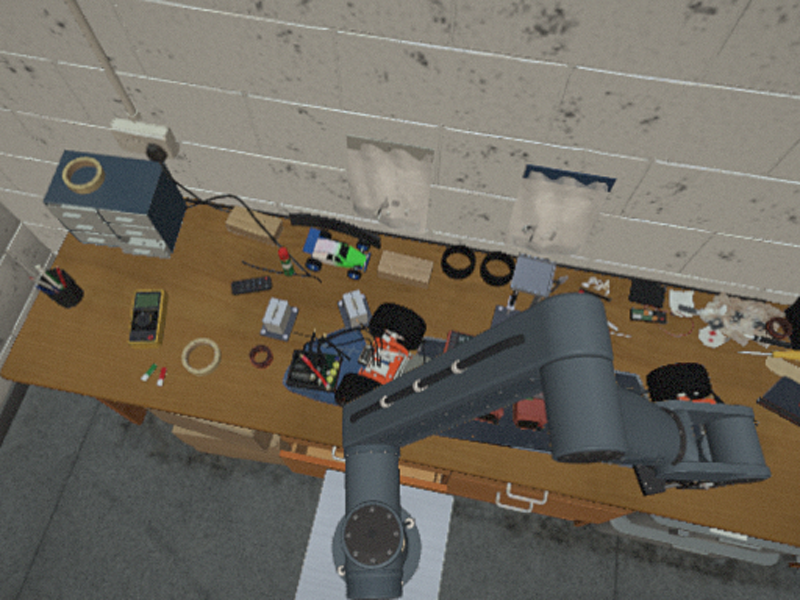

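Run:
```python
from h import *
import pickle
a,b=pickle.load(open('c.pkl','rb')); _,w=shot('wrist')
f=lambda im,x,y,w,h,k: cv2.resize(im[y:y+h,x:x+w],None,fx=k,fy=k,interpolation=cv2.INTER_CUBIC)
A=f(a['image'],255,85,67,110,5); B=f(b['image'],300,150,90,60,5)
C=np.zeros((600,800,3),np.uint8); C[:550,:335]=A; C[:300,340:790]=B; C[300:588,340:724]=cv2.resize(w['image'],(384,288))
cv2.imwrite('pics/m1.png',C)
c1=f(a['image'],180,200,85,115,4);c2=f(b['image'],150,165,110,75,4)
D=np.zeros((600,800,3),np.uint8); D[:460,:340]=c1; D[:300,345:785]=c2
cv2.imwrite('pics/m2.png',D)
```

```text
(no output)
```

View pics/m1.png

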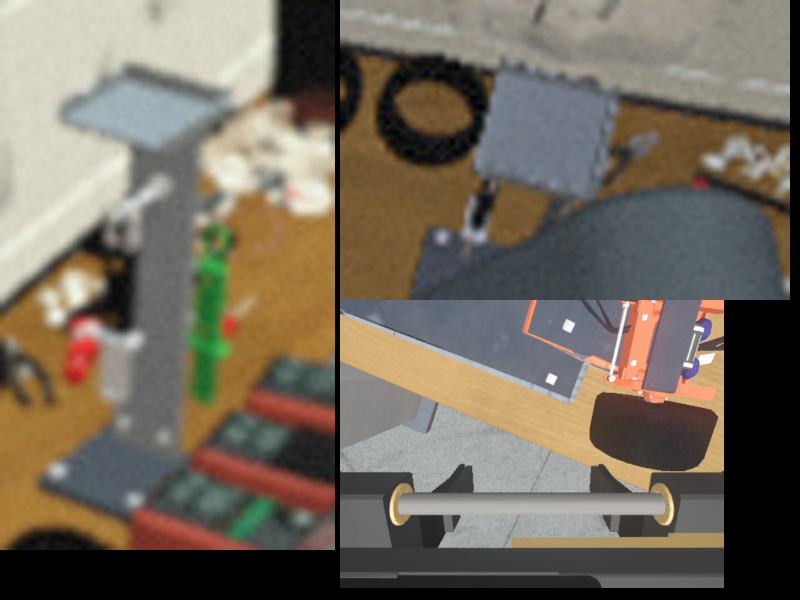

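View pics/m2.png

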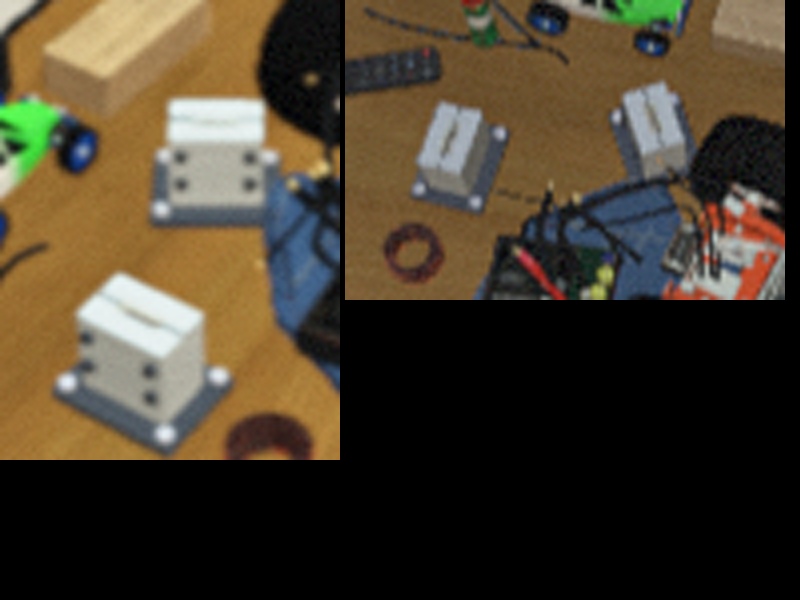

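```bash
cat >> h.py <<'E'
def ray(c,uv,xyz=None,R=None):
    K=c['intrinsics'];k=c['k1']
    d=np.array([(uv[0]-K[0,2])/K[0,0],(uv[1]-K[1,2])/K[1,1]]);s=d.copy()
    for _ in range(20): s=d/(1+k*(s@s))
    xyz=c['xyz'] if xyz is None else xyz; R=c['rotation'] if R is None else R
    return np.array(xyz),np.array(R)@np.array([s[0],s[1],1.])
def onz(c,uv,z,**k):
    o,d=ray(c,uv,**k); return o+d*(z-o[2])/d[2]
def tri(*rs):
    A=[];b=[]
    for o,d in rs:
        d=d/np.linalg.norm(d);P=np.eye(3)-np.outer(d,d);A.append(P);b.append(P@o)
    return np.linalg.lstsq(np.vstack(A),np.hstack(b),rcond=None)[0]
E
cat > m.py <<'E'
from h import *
import pickle
np.set_printoptions(precision=4,suppress=True)
a,b=pickle.load(open('c.pkl','rb'))
cr=lambda ox,oy,k,off=0:(lambda x,y:((x-off+.5)/k-.5+ox,(y+.5)/k-.5+oy))
SA=cr(255,85,5);TB=cr(300,150,5,340);SC=cr(180,200,4);TC=cr(150,165,4,345)
print('shelf');P=[((125,65),(620,90)),((235,95),(603,195)),((170,145),(475,170)),((60,112),(500,65))]
for p,q in P: print(onz(a,SA(*p),.302),onz(b,TB(*q),.302))
print('guard',tri(ray(a,SA(122,337)),ray(b,TB(473,235))))
print('foot sc',[onz(a,SA(*p),.012) for p in((40,480),(130,520))])
for n,z,pt,qt,cs in(('L',.075,(145,315),(453,135),[(120,272),(203,313),(165,357),(78,312)]),('R',.075,(217,120),(655,112),[(170,98),(264,98),(265,142),(168,140)])):
    print(n,onz(a,SC(*pt),z),onz(b,TC(*qt),z)); C=np.array([onz(a,SC(*c),z) for c in cs]); print(C,C.mean(0),np.linalg.norm(np.diff(C,axis=0),axis=1))
E
python3 m.py
```

```text
shelf
[ 0.6698 -0.3072  0.302 ] [ 0.6657 -0.2898  0.302 ]
[ 0.5798 -0.3009  0.302 ] [ 0.5798 -0.2865  0.302 ]
[ 0.5822 -0.201   0.302 ] [ 0.5811 -0.1959  0.302 ]
[ 0.6706 -0.2091  0.302 ] [ 0.6687 -0.2027  0.302 ]
guard [ 0.6135 -0.218   0.1339]
foot sc [array([ 0.6648, -0.1885,  0.012 ]), array([ 0.5825, -0.1756,  0.012 ])]
L [0.4989 0.3781 0.075 ] [0.5047 0.3738 0.075 ]
[[0.5358 0.353  0.075 ]
 [0.467  0.3569 0.075 ]
 [0.4671 0.4029 0.075 ]
 [0.5385 0.3986 0.075 ]] [0.5021 0.3778 0.075 ] [0.069  0.046  0.0715]
R [0.5646 0.1802 0.075 ] [0.5716 0.1772 0.075 ]
[[0.6093 0.1762 0.075 ]
 [0.5477 0.1391 0.075 ]
 [0.5206 0.1838 0.075 ]
 [0.5835 0.2189 0.075 ]] [0.5653 0.1795 0.075 ] [0.0719 0.0523 0.0721]
```

```bash
python3 -m inch '[[0,0,3,7,8.7],[0,0,6,14,8.7],[0,0,9,21,8.7],[0,0,12,28,8.7],[0,0,15,35,8.7],[0,0,18,42,8.7],[0,0,21,49,8.7],[0,0,24,56,8.7],[0,0,27,63,8.7],[0,0,30,70,8.7]]'
cat > st.py <<'E'
from h import *
np.set_printoptions(precision=4,suppress=True)
s=readout.read_state(); 
for k in('time_s','joint_positions','position','tcp_rot','force','opening','grasp_force'): print(k,np.array(s[k]))
z=np.array(s['tcp_rot'])[:,2];print('lean',np.degrees(np.arccos(-z[2])),'az',np.degrees(np.arctan2(z[1],z[0])))
E
python3 st.py
```

```text
time_s: 0.98
position: [0.2524, -0.5712, 0.5237]
tcp_rot: [[-0.073, 0.997, -0.0], [0.997, 0.073, 0.001], [0.001, -0.0, -1.0]]
force: [0.7, -0.3, -0.0]
opening: 0.999
grasp_force: 0.0
time_s 0.9833
joint_positions [-76.3992  20.5951  52.5263   0.0003 106.9239 -80.5736]
position [ 0.2524 -0.5712  0.5237]
tcp_rot [[-0.0728  0.9973 -0.0002]
 [ 0.9973  0.0728  0.0008]
 [ 0.0008 -0.0001 -1.    ]]
force [ 0.6566 -0.2658 -0.0327]
opening 0.9991329159280439
grasp_force 0.0
lean 0.04525275691810257 az 103.29588816331602
```

```bash
python3 -m inch '[[0,0,4,7,8.7],[0,0,8,9.4,8.7],[0,0,12,9.4,8.7],[0,0,16,9.4,8.7],[0,0,20,9.4,8.7],[0,0,24,9.4,8.7],[0,0,28,9.4,8.7],[0,0,32,9.4,8.7],[0,0,36,9.4,8.7],[0,0,40,9.4,8.7]]'|head -0; python3 st.py
```

```text
time_s 1.8167
joint_positions [-77.6737  22.5552  12.4897   0.3577 143.7553 -90.613 ]
position [ 0.227  -0.5136  0.767 ]
tcp_rot [[-0.2288  0.9734  0.0081]
 [ 0.9733  0.2289 -0.0197]
 [-0.021   0.0034 -0.9998]]
force [-0.1887 -0.3127  0.2048]
opening 1.0027500576829202
grasp_force 0.0
lean 1.217784352413124 az -67.67328263387155Exception ignored on flushing sys.stdout:
BrokenPipeError: [Errno 32] Broken pipe
```

```bash
python3 -m inch '[[0,0,0,0,8.7]]'; python3 -m inch '[[0,0,10,0,8.7],[0,0,40,0,8.7],[0,0,40,0,8.7]]';python3 st.py; python3 -m inch '[[0,0,-10,0,8.7],[0,0,-10,0,8.7],[0,0,-10,0,8.7]]';python3 st.py
```

```text
time_s: 1.9
position: [0.2267, -0.5122, 0.7683]
tcp_rot: [[-0.229, 0.973, 0.008], [0.973, 0.229, -0.021], [-0.022, 0.003, -1.0]]
force: [0.4, 0.7, 1.0]
opening: 1.001
grasp_force: 0.0
time_s: 2.15
position: [0.2069, -0.4681, 0.8023]
tcp_rot: [[-0.229, 0.973, 0.014], [0.973, 0.229, -0.033], [-0.035, 0.006, -0.999]]
force: [-0.2, 1.6, 1.2]
opening: 0.999
grasp_force: 0.0
time_s 2.15
joint_positions [-78.9546  18.6578  12.4883   0.8059 146.8385 -91.5002]
position [ 0.2069 -0.4681  0.8023]
tcp_rot [[-0.2286  0.9734  0.0143]
 [ 0.9729  0.2289 -0.033 ]
 [-0.0354  0.0064 -0.9994]]
force [-0.2463  1.5784  1.2042]
opening 0.9987466410988293
grasp_force 0.0
lean 2.060500593830122 az -66.59809229668633
time_s: 2.4
position: [0.207, -0.4682, 0.7006]
tcp_rot: [[-0.228, 0.973, 0.015], [0.973, 0.229, -0.035], [-0.038, 0.006, -0.999]]
force: [0.7, -1.1, -0.4]
opening: 0.999
grasp_force: 0.0
time_s 2.4
joint_positions [-78.9443  10.7825  40.8029   0.5461 126.2781 -91.8337]
position [ 0.207  -0.4682  0.7006]
tcp_rot [[-0.2284  0.9735  0.0147]
 [ 0.9728  0.2288 -0.0351]
 [-0.0375  0.0063 -0.9993]]
force [ 0.7203 -1.0848 -0.3633]
opening 0.9987746178757271
grasp_force 0.0
lean 2.1801437507829022 az -67.29228135383771
```

```bash
python3 -m inch '[[-1,4,10,0,8.7],[-4,10,40,0,8.7],[-4,10,40,0,8.7],[-4,10,40,0,8.7],[-4,10,40,0,8.7],[-4,10,40,0,8.7]]';python3 st.py; python3 -m inch '[[-4,16,40,0,8.7],[-4,16,40,0,8.7],[-4,16,40,0,8.7]]';python3 st.py
```

```text
time_s: 2.9
position: [0.1736, -0.384, 0.856]
tcp_rot: [[-0.228, 0.974, 0.021], [0.971, 0.229, -0.07], [-0.073, 0.005, -0.997]]
force: [-0.5, 1.1, -0.3]
opening: 1.002
grasp_force: 0.0
time_s 2.9
joint_positions [-81.4055  11.6775  12.4899   1.2881 151.6627 -93.455 ]
position [ 0.1736 -0.384   0.856 ]
tcp_rot [[-0.2277  0.9735  0.0214]
 [ 0.971   0.2286 -0.0702]
 [-0.0732  0.0048 -0.9973]]
force [-0.5011  1.0628 -0.3118]
opening 1.0022297841405963
grasp_force 0.0
lean 4.208349466439359 az -73.04514831828145
time_s: 3.15
position: [0.1699, -0.3542, 0.8757]
tcp_rot: [[-0.226, 0.974, 0.028], [0.966, 0.228, -0.12], [-0.123, -0.0, -0.992]]
force: [-0.0, 0.3, -0.0]
opening: 1.004
grasp_force: 0.0
time_s 3.15
joint_positions [-81.2148   8.7962  12.4904   1.125  151.649  -93.383 ]
position [ 0.1699 -0.3542  0.8757]
tcp_rot [[-0.2265  0.9736  0.028 ]
 [ 0.9662  0.2282 -0.12  ]
 [-0.1233 -0.0001 -0.9924]]
force [-0.0149  0.2594 -0.0311]
opening 1.0038647283875348
grasp_force 0.0
lean 7.079896359107416 az -76.87659199778457
```

```bash
for i in 1 ; do python3 -m inch '[[-4,16,40,0,8.7],[-4,16,40,0,8.7],[-4,16,40,0,8.7]]';python3 -m inch '[[-4,16,40,0,8.7],[-4,16,40,0,8.7],[-4,16,40,0,8.7]]'; python3 -m inch '[[-4,16,40,0,8.7],[-4,16,40,0,8.7],[-4,16,40,0,8.7]]'; python3 -m inch '[[-4,16,40,0,8.7],[-4,16,40,0,8.7],[-4,16,40,0,8.7]]'; done >/dev/null; python3 st.py
```

```text
time_s 4.15
joint_positions [-77.517   -1.5267  12.4912  -2.1667 151.641  -92.6641]
position [ 0.1597 -0.2331  0.9334]
tcp_rot [[-0.2192  0.9746  0.047 ]
 [ 0.9289  0.2232 -0.2954]
 [-0.2984 -0.0211 -0.9542]]
force [0.5113 0.3111 0.4848]
opening 1.0013148946191914
grasp_force 0.0
lean 17.406910161884205 az -80.9584675746126
```

```bash
(python3 -m inch '[[-6,16,40,0,8.7],[-6,16,40,0,8.7],[-6,16,40,0,8.7]]';python3 -m inch '[[-6,16,35,0,8.7],[-6,16,35,0,8.7],[-6,16,35,0,8.7]]'; python3 -m inch '[[-6,16,30,0,8.7],[-6,16,30,0,8.7],[-6,16,30,0,8.7]]') >/dev/null; python3 st.py
```

```text
time_s 4.9
joint_positions [-57.2378  -7.5716  12.4892 -21.5794 151.6496 -91.2012]
position [ 0.1465 -0.1211  0.9582]
tcp_rot [[-0.2116  0.9761  0.0504]
 [ 0.8908  0.2138 -0.401 ]
 [-0.4022 -0.04   -0.9147]]
force [-0.7252 -0.4905 -0.2507]
opening 0.9981488633662842
grasp_force 0.0
lean 23.840528639442113 az -82.83839920350107
```

```bash
(python3 -m inch '[[-2,8,12,0,8.7],[-2,8,12,0,8.7],[-2,8,12,0,8.7]]';) >/dev/null; python3 st.py;  (python3 -m inch '[[-1,8,20,0,8.7],[-1,8,20,0,8.7],[-1,8,20,0,8.7]]';) >/dev/null; python3 st.py
```

```text
time_s 5.15
joint_positions [-34.2488  -8.0931  12.4886 -41.7802 151.6565 -88.2405]
position [ 0.1306 -0.0715  0.9618]
tcp_rot [[-0.2111  0.9757  0.058 ]
 [ 0.8805  0.2156 -0.4222]
 [-0.4244 -0.038  -0.9047]]
force [-0.07    0.0522 -0.2553]
opening 1.0013975642479886
grasp_force 0.0
lean 25.222311691766777 az -82.17668545792161
time_s 5.4
joint_positions [-14.5885  -7.5121  12.4927 -58.3369 151.6454 -84.9468]
position [ 0.1162 -0.0431  0.9631]
tcp_rot [[-0.2115  0.9752  0.0646]
 [ 0.8738  0.2183 -0.4345]
 [-0.4379 -0.0355 -0.8983]]
force [0.3889 0.0698 0.2418]
opening 0.9995377933112403
grasp_force 0.0
lean 26.05848428903519 az -81.5442066401975
```

```bash
python3 -m inch '[[0,-3,-3,0,8.7],[0,-6,-6,0,8.7],[1,-9,-9,0,8.7],[2,-12,-11,0,8.7],[2,-15,-13,0,8.7],[3,-18,-15,0,8.7],[3,-21,-17,0,8.7],[4,-25,-19,0,8.7],[5,-28,-22,0,8.7],[5,-32,-24,0,8.7]]' >/dev/null; python3 st.py;  python3 -m inch '[[1,-4,-1,0,8.7],[1,-8,-1,0,8.7],[6,-40,30,0,8.7],[6,-40,30,0,8.7],[6,-40,30,0,8.7],[6,-40,30,0,8.7],[6,-40,30,0,8.7],[6,-40,30,0,8.7],[6,-40,30,0,8.7],[6,-40,30,0,8.7]]' >/dev/null; python3 st.py
```

```text
time_s 6.2333
joint_positions [-81.7729 -19.8654  51.1632  -0.5122 122.4362 -94.5871]
position [ 0.1414 -0.2184  0.8287]
tcp_rot [[-0.2024  0.9777  0.0559]
 [ 0.8745  0.2061 -0.439 ]
 [-0.4408 -0.04   -0.8967]]
force [ 0.3695 -0.775   0.7041]
opening 0.9999915682277194
grasp_force 0.0
lean 26.268174073478026 az -82.74969272899881
time_s 7.0667
joint_positions [-83.8573   9.107   12.4896   1.3311 130.9176 -95.8526]
position [ 0.1675 -0.469   0.906 ]
tcp_rot [[-0.2106  0.9753  0.0668]
 [ 0.8626  0.2175 -0.4568]
 [-0.4601 -0.0386 -0.8871]]
force [-0.1411 -0.0033  0.3514]
opening 0.9970227810492946
grasp_force 0.0
lean 27.495046971560235 az -81.67837295543039
```

```bash
python3 -m inch '[[6,-30,30,0,8.7],[6,-30,30,0,8.7],[6,-30,30,0,8.7],[6,-30,30,0,8.7],[6,-30,30,0,8.7],[6,-30,30,0,8.7],[6,-30,30,0,8.7],[6,-30,30,0,8.7],[6,-30,30,0,8.7],[6,-30,30,0,8.7]]' >/dev/null; python3 st.py;  python3 -m inch '[[4,-30,40,0,8.7],[4,-30,40,0,8.7],[4,-30,40,0,8.7],[4,-30,40,0,8.7],[4,-30,40,0,8.7],[4,-30,40,0,8.7]]' >/dev/null; python3 st.py
```

```text
time_s 7.9
joint_positions [-85.1797  14.725   12.4957   2.2629 123.8541 -96.596 ]
position [ 0.1691 -0.5654  0.8718]
tcp_rot [[-0.2088  0.9752  0.0733]
 [ 0.8505  0.2181 -0.4786]
 [-0.4827 -0.0376 -0.875 ]]
force [-0.1987 -0.7671  0.7686]
opening 0.996029867117985
grasp_force 0.0
lean 28.960248506958656 az -81.29666969090005
time_s 8.4
joint_positions [-87.1167  16.375   12.5523   3.5766 120.6529 -97.6345]
position [ 0.1579 -0.6021  0.8628]
tcp_rot [[-0.2065  0.9753  0.079 ]
 [ 0.8373  0.2179 -0.5015]
 [-0.5063 -0.0374 -0.8615]]
force [-0.392   0.1651 -0.1091]
opening 0.9983904431772183
grasp_force 0.0
lean 30.511403980262614 az -81.04906820372626
```

```bash
python3 -m inch '[[8,-15,45,0,8.7],[8,-15,45,0,8.7],[8,-15,45,0,8.7],[8,-15,45,0,8.7],[8,-15,45,0,8.7],[8,-15,45,0,8.7],[8,-15,45,0,8.7],[8,-15,45,0,8.7],[8,-15,45,0,8.7],[8,-15,45,0,8.7]]' >/dev/null; python3 st.py|egrep 'lean|joint|posi';  python3 -m inch '[[8,-40,20,0,8.7],[8,-40,20,0,8.7],[8,-40,20,0,8.7],[8,-40,20,0,8.7],[8,-40,20,0,8.7],[8,-40,20,0,8.7],[8,-40,20,0,8.7],[8,-40,20,0,8.7],[8,-40,20,0,8.7],[8,-40,20,0,8.7]]' >/dev/null; python3 st.py
```

```text
joint_positions [-85.9052  14.1017  12.5481   3.207  121.2423 -96.6885]
position [ 0.1669 -0.5725  0.8848]
lean 32.1725981042224 az -80.7515347629802
time_s 10.0667
joint_positions [-85.4898  23.2077  12.5288   2.9527 110.3802 -96.8858]
position [ 0.1822 -0.711   0.8126]
tcp_rot [[-0.2015  0.9752  0.0919]
 [ 0.8054  0.2184 -0.551 ]
 [-0.5574 -0.037  -0.8294]]
force [-0.3367  0.2525  0.8844]
opening 1.0016411325471926
grasp_force 0.0
lean 33.95797138633569 az -80.53060298161189
```

```bash
python3 -m inch '[[8,-35,30,0,8.7],[8,-35,30,0,8.7],[8,-35,30,0,8.7],[8,-35,30,0,8.7],[8,-35,30,0,8.7],[8,-35,30,0,8.7],[8,-35,30,0,8.7],[8,-35,30,0,8.7],[8,-35,30,0,8.7],[8,-35,30,0,8.7]]' >/dev/null; python3 st.py|egrep 'lean|joint|posi';  python3 -m inch '[[8,-35,30,0,8.7],[8,-35,30,0,8.7],[8,-35,30,0,8.7],[8,-35,30,0,8.7],[8,-35,30,0,8.7],[8,-35,30,0,8.7],[8,-35,30,0,8.7],[8,-35,30,0,8.7],[8,-35,30,0,8.7],[8,-35,30,0,8.7]]' >/dev/null; python3 st.py
```

```text
joint_positions [-85.4928  26.7245  12.5411   3.1261 105.027  -97.0145]
position [ 0.1879 -0.7662  0.7827]
lean 35.79660399613601 az -80.32648303012392
time_s 11.7333
joint_positions [-85.5151  29.4238  12.542    3.3313 100.4551 -97.139 ]
position [ 0.1923 -0.809   0.7596]
tcp_rot [[-0.1952  0.9752  0.1046]
 [ 0.7679  0.2183 -0.6023]
 [-0.6102 -0.0373 -0.7914]]
force [-0.1181  0.4563 -0.3706]
opening 0.999105920439139
grasp_force 0.0
lean 37.6834354627331 az -80.15118784448723
```

```bash
python3 -m inch '[[8,-15,40,0,8.7],[8,-15,40,0,8.7],[8,-15,40,0,8.7],[8,-15,40,0,8.7],[8,-15,40,0,8.7],[8,-15,40,0,8.7],[8,-15,40,0,8.7],[8,-15,40,0,8.7],[8,-15,40,0,8.7],[8,-15,40,0,8.7]]' >/dev/null; python3 st.py|egrep 'lean|joint|posi';  python3 -m inch '[[8,-25,40,0,8.7],[8,-25,40,0,8.7],[8,-25,40,0,8.7],[8,-25,40,0,8.7],[8,-25,40,0,8.7]]' >/dev/null; python3 st.py
```

```text
joint_positions [-84.4124  24.761   12.5379   2.9205 103.2318 -96.1066]
position [ 0.2004 -0.7523  0.815 ]
lean 39.538400239666935 az -79.9440040945323
time_s 12.9833
joint_positions [-84.4069  24.0735  12.5546   3.1505 102.0554 -96.0152]
position [ 0.2015 -0.7504  0.8282]
tcp_rot [[-0.1878  0.9751  0.1177]
 [ 0.7272  0.2186 -0.6507]
 [-0.6602 -0.0366 -0.7502]]
force [0.7375 0.5024 0.1047]
opening 1.0014477247028888
grasp_force 0.0
lean 41.39303240571224 az -79.74445564823162
```

```bash
python3 -m inch '[[0,4,-1,-2,8.7],[1,8,-2,-4,8.7],[2,12,-3,-6,8.7],[4,16,-4,-8,8.7],[6,20,-5,-10,8.7],[8,24,-6,-12,8.7],[10,28,-7,-14,8.7],[12,32,-8,-15.6,8.7],[14,35,-9,-15.6,8.7],[16,38,-10,-15.6,8.7]]' >/dev/null; python3 st.py|egrep 'lean|joint|posi';  python3 -m inch '[[3,3,-1,0,8.7],[6,6,-3,0,8.7],[8,9,-5,0,8.7],[11,12,-7,0,8.7],[14,15,-9,0,8.7],[16,18,-12,0,8.7],[18,21,-14,0,8.7],[20,24,-17,0,8.7],[22,27,-20,0,8.7],[24,30,-23,0,8.7]]' >/dev/null; python3 st.py
```

```text
joint_positions [-41.7337   0.215   59.3628 -32.2089  92.2956 -49.1315]
position [ 0.3521 -0.3834  0.7333]
lean 41.46905741604185 az -95.2706050263547
time_s 14.65
joint_positions [ -1.6622  19.0226  65.4481 -41.638   96.5292  -4.1046]
position [ 0.5769 -0.1074  0.5252]
tcp_rot [[ 0.0143  0.998  -0.0608]
 [ 0.7507 -0.0508 -0.6586]
 [-0.6604 -0.0362 -0.75  ]]
force [ 1.1595 -0.2151  0.0833]
opening 0.9992081578551347
grasp_force 0.0
lean 41.40864841733461 az -95.27138580084043
```

Run:
```python
from h import *
import pickle
s,w=shot('wrist');_,a=shot('scene');_,b=shot('top'); pickle.dump((s,w,a,b),open('w1.pkl','wb'))
np.set_printoptions(precision=4,suppress=True);print(w['tool_from_camera'],w['intrinsics'],w['k1'])
C=np.zeros((600,800,3),np.uint8); C[:384,:512]=w['image']
f=lambda im,x,y,w,h,k: cv2.resize(im[y:y+h,x:x+w],None,fx=k,fy=k,interpolation=cv2.INTER_CUBIC)
C[:480,515:795]=f(a['image'],258,95,56,96,5); C[386:596,0:512]=f(a['image'],280,40,128,52,4)[:210]
cv2.imwrite('pics/w1.png',C)
```

```text
[[ 0.0003 -0.9601 -0.2797  0.0768]
 [ 1.      0.0005 -0.0007 -0.0001]
 [ 0.0008 -0.2797  0.9601 -0.1618]
 [ 0.      0.      0.      1.    ]] [[317.615    0.     255.0765]
 [  0.     317.615  186.0112]
 [  0.       0.       1.    ]] -0.003474557859734467Traceback (most recent call last):
  File "<stdin>", line 7, in <module>
ValueError: could not broadcast input array from shape (208,512,3) into shape (210,512,3)
```

Run:
```python
from h import *
import pickle
s,w,a,b=pickle.load(open('w1.pkl','rb'))
C=np.zeros((600,800,3),np.uint8); C[:384,:512]=w['image']
f=lambda im,x,y,w,h,k: cv2.resize(im[y:y+h,x:x+w],None,fx=k,fy=k,interpolation=cv2.INTER_CUBIC)
C[:480,515:795]=f(a['image'],258,95,56,96,5); C[386:594,0:512]=f(a['image'],230,60,128,52,4)
cv2.imwrite('pics/w1.png',C)
```

```text
(no output)
```

View pics/w1.png

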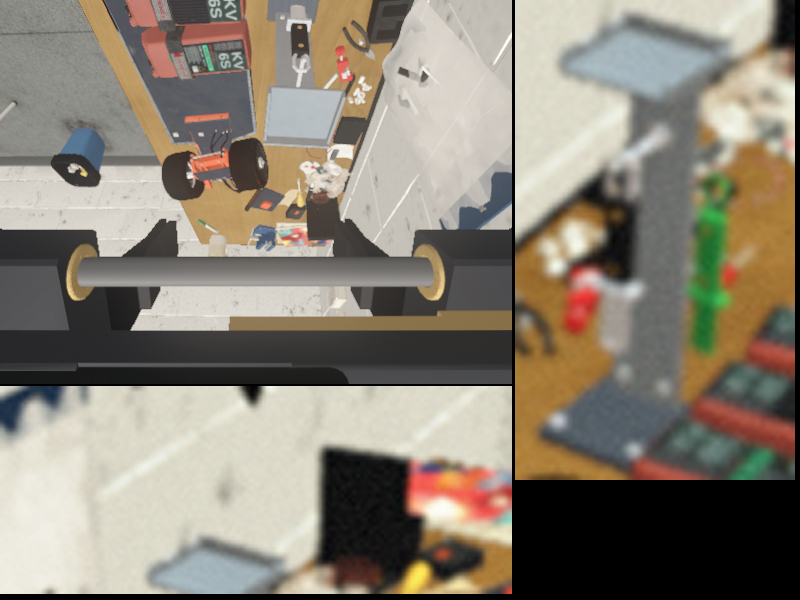

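```bash
cat >> h.py <<'E'
def wpose(s,w):
    T=np.array(w['tool_from_camera']);R=np.array(s['tcp_rot'])
    return dict(xyz=np.array(s['position'])+R@T[:3,3],R=R@T[:3,:3])
E
python3 - <<'E'
from h import *
import pickle
np.set_printoptions(precision=4,suppress=True)
s,w,a,b=pickle.load(open('w1.pkl','rb'))
sc=lambda x,y:((x-515+.5)/5-.5+258,(y+.5)/5-.5+95)
p=wpose(s,w)
print('guard',tri(ray(a,sc(622,287)),ray(w,(300,18),**p)))
print('z plane guard', onz(a,sc(622,287),.135),onz(w,(300,18),.135,**p))
for q in((270,85),(346,92),(332,145),(265,137)): print('shelf w',onz(w,q,.302,**p))
f=cv2.resize(w['image'][0:160,220:390],None,fx=4.5,fy=3.7*4.5/3.7,interpolation=cv2.INTER_CUBIC)[:600]
cv2.imwrite('pics/w2.png',f)
E
```

```text
guard [ 0.619  -0.209   0.1378]
z plane guard [ 0.6177 -0.2183  0.135 ] [ 0.6234 -0.207   0.135 ]
shelf w [ 0.5814 -0.189   0.302 ]
shelf w [ 0.6696 -0.2008  0.302 ]
shelf w [ 0.6679 -0.2963  0.302 ]
shelf w [ 0.5735 -0.2785  0.302 ]
```

View pics/w2.png

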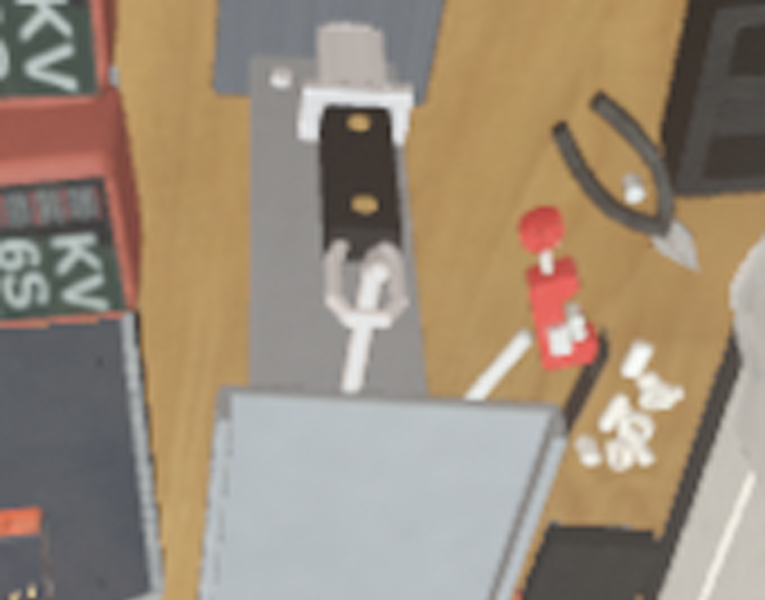

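Run:
```python
from h import *
import pickle
np.set_printoptions(precision=4,suppress=True)
s,w,a,b=pickle.load(open('w1.pkl','rb'))
p=wpose(s,w); W=lambda x,y:((x+.5)/4.5-.5+220,(y+.5)/4.5-.5)
f=lambda n,x,y,z:print(n,onz(w,W(x,y),z,**p))
f('shelf fl',222,388,.302);f('shelf fr',565,405,.302)
f('hb l',320,110,.138);f('hb r',393,112,.138)
f('ht l',325,256,.208);f('ht r',401,246,.208)
f('guard back l',302,137,.138);f('guard back r',406,139,.138)
f('peg tip',377,268,.248)
f('scr 1',359,122,.148);f('blade end mid',352,25,.085)
```

```text
shelf fl [ 0.5802 -0.1901  0.302 ]
shelf fr [ 0.668  -0.1973  0.302 ]
hb l [ 0.61   -0.2141  0.138 ]
hb r [ 0.6341 -0.2155  0.138 ]
ht l [ 0.6101 -0.2192  0.208 ]
ht r [ 0.633  -0.2163  0.208 ]
guard back l [ 0.6044 -0.2233  0.138 ]
guard back r [ 0.6392 -0.225   0.138 ]
peg tip [ 0.6224 -0.1949  0.248 ]
scr 1 [ 0.6223 -0.2126  0.148 ]
blade end mid [ 0.6224 -0.2149  0.085 ]
```

```bash
python3 -m inch '[[-2,-3,3,0,8.7],[-4,-6,6,0,8.7],[-6,-9,9,0,8.7],[-8,-12,11,0,8.7],[-10,-15,14,0,8.7],[-13,-18,16,0,8.7],[-16,-21,18,0,8.7],[-19,-24,20,0,8.7],[-22,-27,22,0,8.7],[-24,-30,23,0,8.7]]' >/dev/null;  python3 -m inch '[[-2,-4,1,2,8.7],[-4,-8,2,4,8.7],[-6,-12,3,6,8.7],[-8,-16,4,8,8.7],[-10,-20,5,10,8.7],[-12,-24,6,12,8.7],[-14,-28,7,14,8.7],[-15,-32,8,15,8.7],[-15,-35,9,15,8.7],[-15,-38,10,15,8.7]]' >/dev/null;python3 st.py|egrep 'lean|joint|posi'; python3 -m inch '[[8,-25,40,0,8.7],[8,-25,40,0,8.7],[8,-25,40,0,8.7],[8,-25,40,0,8.7],[8,-25,40,0,8.7],[8,-25,40,0,8.7],[8,-25,40,0,8.7],[8,-25,40,0,8.7],[8,-25,40,0,8.7],[8,-25,40,0,8.7]]' >/dev/null; python3 st.py
```

```text
joint_positions [-84.1505  23.8167  12.4536   2.3694 101.4809 -95.3431]
position [ 0.2008 -0.7498  0.8345]
lean 42.29100675257668 az -80.69870423277168
time_s 17.3
joint_positions [-83.887   23.1217  12.4878   2.7062 100.5428 -95.2514]
position [ 0.2057 -0.7454  0.8469]
tcp_rot [[-0.1755  0.9772  0.1198]
 [ 0.6998  0.2095 -0.683 ]
 [-0.6925 -0.036  -0.7205]]
force [0.3976 0.5304 0.5699]
opening 0.9995651983438727
grasp_force 0.0
lean 43.90045413705102 az -80.04866611775672
```

```bash
python3 -m inch '[[8,-25,40,0,8.7]]' >/dev/null;  python3 -m inch '[[8,-25,40,0,8.7]]' >/dev/null; python3 -m inch '[[8,-25,40,0,8.7]]' >/dev/null; python3 -m inch '[[8,-25,40,0,8.7]]' >/dev/null;python3 st.py|egrep 'lean|joint|posi';  python3 -m inch '[[8,-25,40,0,8.7],[8,-25,40,0,8.7]]' >/dev/null;  python3 -m inch '[[8,-25,40,0,8.7],[8,-25,40,0,8.7]]' >/dev/null;  python3 st.py|egrep 'lean|joint|posi|time'
```

```text
joint_positions [-83.9897  22.5467  12.4909   3.5162  94.8467 -95.1667]
position [ 0.2104 -0.7598  0.8769]
lean 50.1959843150092 az -79.42719734641693
time_s 17.9667
joint_positions [-84.0382  22.2461  12.4907   3.9714  91.5482 -95.1508]
position [ 0.213  -0.7672  0.895 ]
lean 53.81214066503867 az -79.11724073433055
```

```bash
python3 -m inch '[[0,4,-1,-2,8.7],[1,8,-2,-4,8.7],[2,12,-3,-6,8.7],[4,16,-4,-8,8.7],[6,20,-5,-10,8.7],[8,24,-6,-12,8.7],[10,28,-7,-14,8.7],[12,32,-8,-16,8.7],[14,35,-9,-16,8.7],[16,38,-11,-16,8.7]]' >/dev/null; python3 st.py|egrep 'lean|joint|posi';  python3 -m inch '[[2,4,-1,0,8.7],[4,8,-3,0,8.7],[6,11,-5,0,8.7],[8,14,-8,0,8.7],[10,17,-11,0,8.7],[12,20,-14,0,8.7],[15,23,-17,0,8.7],[18,26,-20,0,8.7],[21,29,-23,0,8.7],[24,32,-26,0,8.7]]' >/dev/null; python3 st.py
```

```text
joint_positions [-37.5281   0.683   57.0717 -42.9314  86.9251 -46.5346]
position [ 0.3631 -0.4009  0.7945]
lean 53.86170037079111 az -94.89931293991575
time_s 19.6333
joint_positions [  1.3021  18.7736  66.1925 -53.9511  98.0699  -2.5772]
position [ 0.5652 -0.1207  0.5706]
tcp_rot [[ 0.0127  0.9974 -0.0705]
 [ 0.5934 -0.0643 -0.8023]
 [-0.8048 -0.0316 -0.5927]]
force [ 0.9036 -0.6473  0.2746]
opening 1.0002467085414848
grasp_force 0.0
lean 53.649814622552135 az -95.02182737356509
```

```bash
python3 -m inch '[[1,0,-4,0,8.7],[2,0,-8,0,8.7],[3,0,-12,0,8.7],[4,0,-16,0,8.7],[5,-0.5,-20,0,8.7],[6,-0.5,-24,0,8.7],[6.5,-0.9,-28,0,8.7],[6.5,-0.9,-32,0,8.7],[6.5,-0.9,-34.8,0,8.7],[6.5,-0.9,-34.8,0,8.7]]'
python3 - <<'E'
from h import *
import pickle
s,w=shot('wrist');pickle.dump((s,w),open('w3.pkl','wb'))
f=w['image'][0:300,100:420]; cv2.imwrite('pics/w3.png',cv2.resize(f,None,fx=2,fy=2,interpolation=cv2.INTER_CUBIC))
E
python3 st.py|egrep 'lean|joint'
```

```text
time_s: 20.47
position: [0.6263, -0.131, 0.2159]
tcp_rot: [[0.003, 0.997, -0.08], [0.596, -0.066, -0.801], [-0.803, -0.045, -0.594]]
force: [-0.4, 0.2, 0.4]
opening: 0.999
grasp_force: 0.0
joint_positions [  0.2306  41.5777  82.3122 -56.2468  74.6865  28.2217]
lean 53.69317077339571 az -95.43656560106754
```

View pics/w3.png

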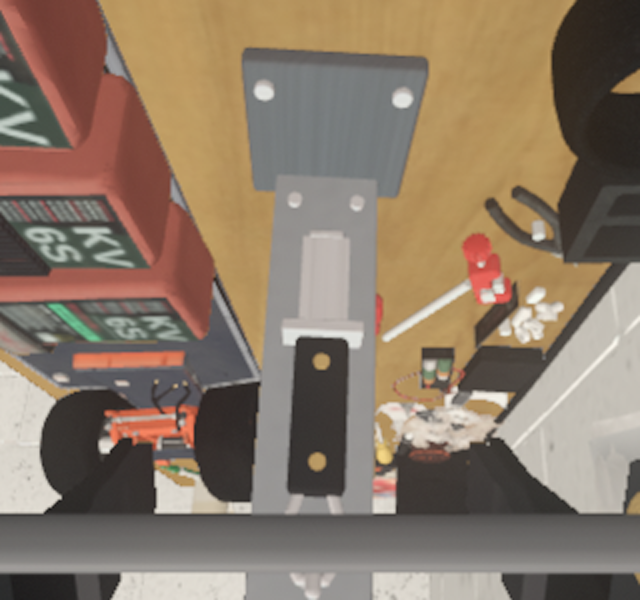

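Run:
```python
from h import *
import pickle
np.set_printoptions(precision=4,suppress=True)
s,w=pickle.load(open('w3.pkl','rb'))
p=wpose(s,w); W=lambda x,y:((x+.5)/2-.5+100,(y+.5)/2-.5)
R=np.array(s['tcp_rot']);P=np.array(s['position'])
for n,x,y,z in(('hb l',296,338,.138),('hb r',349,337,.138),('ht l',289,488,.208),('ht r',344,494,.208),('blade l',303,316,.138),('foot fl',247,50,.012),('foot fr',427,58,.012)):
    q=onz(w,W(x,y),z,**p); print(n,q)
print(P,R[:,2])
```

```text
hb l [ 0.6104 -0.2153  0.138 ]
hb r [ 0.634  -0.2132  0.138 ]
ht l [ 0.613  -0.1981  0.208 ]
ht r [ 0.6339 -0.2073  0.208 ]
blade l [ 0.6153 -0.1923  0.138 ]
foot fl [ 0.5845 -0.1748  0.012 ]
foot fr [ 0.6669 -0.1811  0.012 ]
[ 0.6263 -0.131   0.2159] [-0.0799 -0.8006 -0.5939]
```

```bash
python3 -m inch '[[-0.1,-3,-2,0,8.7],[-0.3,-6,-4,0,8.7],[-0.45,-8,-5.4,0,8.7],[-0.5,-9.4,-6.4,0,8.7],[-0.5,-9.4,-6.4,0,8.7],[-0.5,-9.4,-6.4,0,8.7]]'; python3 -m inch '[[0,0,0,0,5],[0,0,0,0,3.5],[0,0,0,0,1],[0,0,0,0,1],[0,0,0,0,1],[0,0,0,0,1]]'
```

```text
time_s: 21.02
position: [0.625, -0.226, 0.1611]
tcp_rot: [[0.015, 0.997, -0.071], [0.593, -0.066, -0.803], [-0.805, -0.03, -0.592]]
force: [-0.1, 0.3, -0.2]
opening: 1.001
grasp_force: 0.0
time_s: 21.52
position: [0.6244, -0.2248, 0.1596]
tcp_rot: [[0.012, 0.997, -0.071], [0.593, -0.064, -0.803], [-0.805, -0.033, -0.592]]
force: [-0.9, 0.0, -0.1]
opening: 0.631
grasp_force: 0.0
```

```bash
python3 -m inch '[[0,0,0,0,1],[0,0,0,0,1],[0,0,0,0,1],[0,0,0,0,1],[0,0,0,0,1],[0,0,0,0,1],[0,0,0,0,1],[0,0,0,0,1]]'
```

```text
time_s: 22.18
position: [0.624, -0.2254, 0.1593]
tcp_rot: [[0.012, 0.997, -0.072], [0.593, -0.065, -0.802], [-0.805, -0.033, -0.592]]
force: [-1.3, 0.2, -0.5]
opening: 0.278
grasp_force: 29.2
```

```bash
python3 -m inch '[[0,0,0.8,0,1],[0,0,1.7,0,1],[0,0,1.7,0,1]]'; python3 -m inch '[[0.1,1.5,0,0,1],[0.2,3,0,0,1],[0.3,5,0,0,1],[0.5,8,0,0,1],[0.6,9,0,0,1]]'
```

```text
time_s: 22.43
position: [0.6254, -0.2256, 0.1788]
tcp_rot: [[0.015, 0.997, -0.069], [0.592, -0.065, -0.803], [-0.806, -0.029, -0.592]]
force: [0.1, -0.4, -1.2]
opening: 0.279
grasp_force: 29.2
time_s: 22.85
position: [0.6306, -0.1305, 0.1755]
tcp_rot: [[0.01, 0.998, -0.069], [0.595, -0.061, -0.801], [-0.804, -0.033, -0.594]]
force: [-0.5, 0.3, -1.7]
opening: 0.273
grasp_force: 29.2
```

```bash
python3 - <<'E'
from h import *
import pickle
np.set_printoptions(precision=4,suppress=True)
a,b=pickle.load(open('c.pkl','rb'))
k=1.5625
print('glue',onz(a,(262/k,440/k),0),onz(b,(290/k,272/k),0),'top',onz(a,(258/k,390/k),.129))
print('remote',onz(a,(260/k,485/k),0.014),'block1',onz(a,(162/k,445/k),.044),'block2',onz(a,(330/k,320/k),.044),'coil',onz(a,(386/k,492/k),.028),onz(b,(261/k,355/k),.028))
E
python3 -m inch '[[0,1,3,0,1],[-0.5,4,6,0,1],[-1,8,9,0,1],[-1.5,12,12,0,1],[-2,16,14,0,1],[-3,20,15,0,1],[-4,24,16,0,1],[-5,28,16,0,1],[-6,32,16,0,1],[-7,36,16,0,1]]'; python3 -m inch '[[-1,4,0,0,1],[-2,8,0,0,1],[-4,11,0,0,1],[-4,14,-2,0,1],[-4,14,-4,0,1],[-4,14,-4,0,1]]'; python3 st.py | egrep 'lean|joint'
python3 - <<'E'
from h import *
import pickle
s,w=shot('wrist');_,a=shot('scene');_,b=shot('top');pickle.dump((s,w,a,b),open('w4.pkl','wb'))
C=np.zeros((600,800,3),np.uint8); C[:384,:512]=w['image']
f=lambda im,x,y,w,h,k: cv2.resize(im[y:y+h,x:x+w],None,fx=k,fy=k,interpolation=cv2.INTER_CUBIC)
C[:600,515:800]=f(a['image'],175,180,95,200,3); C[386:596,0:512]=f(b['image'],130,150,128,53,4)[:210]if 0 else cv2.resize(b['image'][150:203,130:258],(512,210),interpolation=cv2.INTER_CUBIC)
cv2.imwrite('pics/w4.png',C)
E
```

```text
glue [0.6522 0.3983 0.    ] [0.6537 0.3881 0.    ] top [0.643  0.4028 0.129 ]
remote [0.5806 0.4926 0.014 ] block1 [0.7621 0.5291 0.044 ] block2 [0.7184 0.0755 0.044 ] coil [0.3856 0.4075 0.028 ] [0.3912 0.3897 0.028 ]
time_s: 23.68
position: [0.5638, 0.2081, 0.3366]
tcp_rot: [[0.011, 0.997, -0.07], [0.594, -0.063, -0.802], [-0.804, -0.033, -0.593]]
force: [1.6, 0.1, -0.5]
opening: 0.273
grasp_force: 29.2
time_s: 24.18
position: [0.5224, 0.3474, 0.291]
tcp_rot: [[0.003, 0.997, -0.072], [0.591, -0.06, -0.805], [-0.807, -0.04, -0.589]]
force: [-0.2, -1.2, -1.8]
opening: 0.275
grasp_force: 29.2
joint_positions [ 39.5334  48.2818  53.9624 -39.543  115.4693  36.7757]
lean 53.902048508208864 az -95.12123893735917
```

View pics/w4.png

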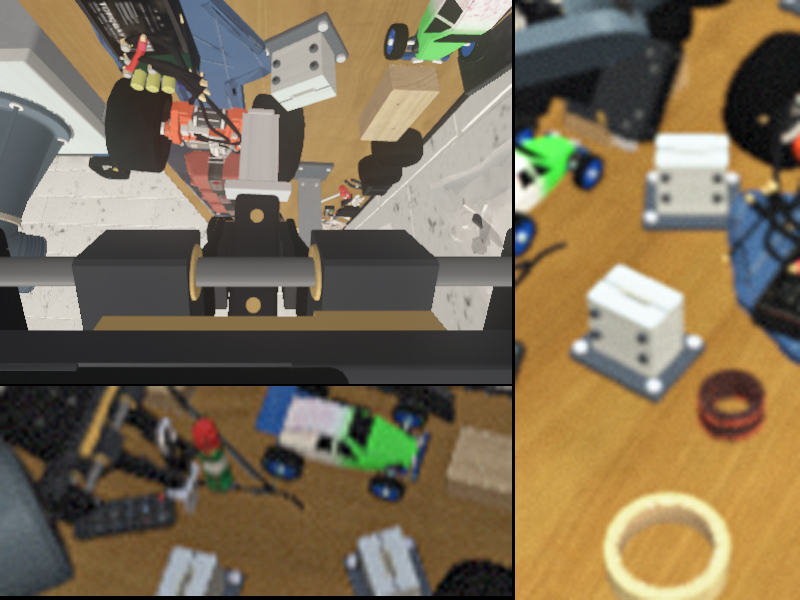

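```bash
python3 -m inch '[[-1,1,-3,0,1],[-2.1,2.1,-6,0,1],[-2.1,2.1,-9,0,1],[-2.1,2.1,-9.5,0,1],[-2.1,2.1,-9.5,0,1]]'
python3 - <<'E'
from h import *
import pickle
s,w=shot('wrist');pickle.dump((s,w),open('w5.pkl','wb'))
f=w['image'][0:200,155:355]; cv2.imwrite('pics/w5.png',cv2.resize(f,None,fx=3,fy=3,interpolation=cv2.INTER_CUBIC))
E
```

```text
time_s: 24.75
position: [0.5041, 0.3646, 0.2006]
tcp_rot: [[0.011, 0.997, -0.074], [0.591, -0.066, -0.804], [-0.807, -0.035, -0.59]]
force: [0.8, 0.6, -0.2]
opening: 0.277
grasp_force: 29.2
```

View pics/w5.png

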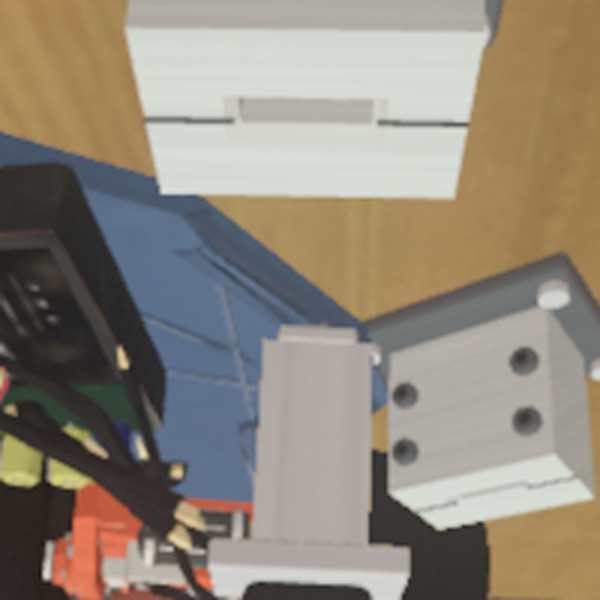

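```bash
cat > m5.py <<'E'
from h import *
import pickle
np.set_printoptions(precision=4,suppress=True)
s,w=pickle.load(open('w5.pkl','rb'))
p=wpose(s,w); W=lambda x,y:((x+.5)/3-.5+155,(y+.5)/3-.5)
C=np.array([onz(w,W(*q),.075,**p) for q in((127,29),(487,30),(455,198),(160,193))]);print(C,'centre',C.mean(0),np.linalg.norm(C-np.roll(C,-1,0),axis=1))
print('seam',onz(w,W(145,121),.075,**p),onz(w,W(468,125),.075,**p), onz(w,W(306.5,123),.075,**p))
for n,q in(('tip l',(279,326)),('tip r',(357,328)),('sh l',(262,340)),('sh r',(373,343)),('guard l',(208,545)),('guard r',(410,548))):
    o,d=ray(w,W(*q),**p); 
    for z in((.119,.123) if 'tip' in n else (.127,) if 'sh' in n else(.173,)): print(n,z,onz(w,W(*q),z,**p))
print(s['position'])
# right clamp top corners
C=np.array([onz(w,W(*q),.075,**p) for q in((390,490),(438,528),(594,497),(550,457))]);print(C,C.mean(0))
E
python3 m5.py
```

```text
[[0.468  0.404  0.075 ]
 [0.5377 0.4013 0.075 ]
 [0.5354 0.355  0.075 ]
 [0.465  0.3585 0.075 ]] centre [0.5015 0.3797 0.075 ] [0.0697 0.0463 0.0705 0.0456]
seam [0.4664 0.3808 0.075 ] [0.5363 0.3776 0.075 ] [0.5015 0.3792 0.075 ]
tip l 0.119 [0.4965 0.3681 0.119 ]
tip l 0.123 [0.4972 0.3741 0.123 ]
tip r 0.119 [0.513  0.3672 0.119 ]
tip r 0.123 [0.5131 0.3732 0.123 ]
sh l 0.127 [0.494  0.3752 0.127 ]
sh r 0.127 [0.5164 0.3738 0.127 ]
guard l 0.173 [0.4868 0.3791 0.173 ]
guard r 0.173 [0.5235 0.3786 0.173 ]
[0.5041 0.3646 0.2006]
[[0.5235 0.1856 0.075 ]
 [0.5456 0.1448 0.075 ]
 [0.6059 0.1798 0.075 ]
 [0.582  0.2162 0.075 ]] [0.5642 0.1816 0.075 ]
```

```bash
python3 -m inch '[[-0.35,0.75,0,0,1],[-0.35,0.75,-2,0,1],[-0.35,0.75,-4,0,1],[-0.35,0.75,-5.2,0,1],[-0.35,0.75,-5.2,0,1],[-0.35,0.75,-5.2,0,1]]'; python3 -m inch '[[0,0,-0.5,0,1],[0,0,-1,0,1],[0,0,-1,0,1]]'|egrep 'pos|force'
```

```text
time_s: 25.3
position: [0.502, 0.3723, 0.1503]
tcp_rot: [[0.015, 0.997, -0.069], [0.589, -0.065, -0.806], [-0.808, -0.029, -0.588]]
force: [2.3, -0.8, 4.9]
opening: 0.276
grasp_force: 29.9
position: [0.5012, 0.372, 0.1409]
force: [0.3, -4.5, 1.2]
grasp_force: 30.0
```

```bash
python3 -m inch '[[0,-0.1,-0.4,0,1],[0,-0.1,-0.6,0,1],[0,-0.1,-0.6,0,1]]'|egrep 'pos|force';  python3 -m inch '[[0,0,-0.3,0,1],[0,0,-0.6,0,1],[0,0,-0.6,0,1]]'|egrep 'pos|force|time|open'
```

```text
position: [0.5001, 0.3717, 0.132]
force: [0.4, -2.2, 0.0]
grasp_force: 30.0
time_s: 26.05
position: [0.5001, 0.3717, 0.1317]
force: [-2.3, -1.9, 15.7]
opening: 0.271
grasp_force: 30.0
```

```bash
python3 -m inch '[[0,0,-0.4,0,1],[0,0,-0.4,0,1]]'|egrep 'pos|force|time|open'
```

```text
time_s: 26.22
position: [0.5004, 0.3716, 0.1314]
force: [-3.3, -0.5, 24.8]
opening: 0.271
grasp_force: 30.0
```

```bash
python3 -m inch '[[0,0,2,0,1],[0,0,5,0,1],[0,0,8,0,1],[1.3,-4,9,6.6,1],[2.6,-8,9,13.2,1],[3.9,-12,9,19.8,1],[5.2,-16,9,26.4,1],[6.7,-19.7,9,33,1],[6.7,-19.7,9,33,1],[6.7,-19.7,9,33,1]]'
python3 - <<'E'
from h import *
import pickle
s,w=shot('wrist');pickle.dump((s,w),open('w6.pkl','wb'))
f=w['image'][0:200,155:355]; cv2.imwrite('pics/w6.png',cv2.resize(f,None,fx=3,fy=3,interpolation=cv2.INTER_CUBIC))
E
```

```text
time_s: 27.05
position: [0.5656, 0.1728, 0.2119]
tcp_rot: [[-0.315, 0.873, 0.372], [0.506, 0.486, -0.713], [-0.803, -0.036, -0.595]]
force: [0.4, 1.1, 0.2]
opening: 0.273
grasp_force: 30.0
```

View pics/w6.png

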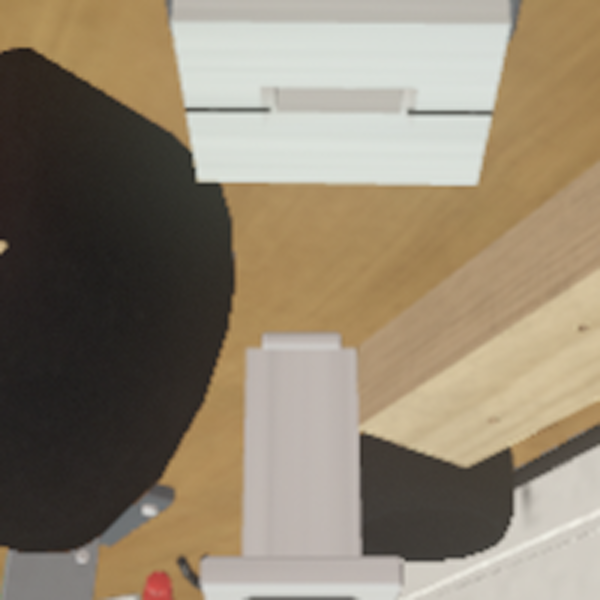

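Run:
```python
from h import *
import pickle
np.set_printoptions(precision=4,suppress=True)
s,w=pickle.load(open('w6.pkl','rb'))
p=wpose(s,w); W=lambda x,y:((x+.5)/3-.5+155,(y+.5)/3-.5)
C=np.array([onz(w,W(*q),.075,**p) for q in((170,21),(512,23),(478,185),(197,182))]);m=C.mean(0);print(C,'centre',m,np.linalg.norm(C-np.roll(C,-1,0),axis=1))
d=C[1]-C[0]+C[2]-C[3];print('yaw',np.degrees(np.arctan2(d[1],d[0])))
print('seam mid',onz(w,W(339,111),.075,**p))
R=np.array(s['tcp_rot']);f=R[:,2].copy();f[2]=0;f/=np.linalg.norm(f)
for dz in(-.0745,-.0765):
  z=s['position'][2]+dz
  l,r=[onz(w,W(*q),z,**p) for q in((263,334),(340,335))]
  g=[onz(w,W(*q),z+.05,**p) for q in((202,561),(404,562))]
  t=(l+r)/2+.002*f; print('tip',t,np.linalg.norm(l-r),'yaw',np.degrees(np.arctan2(*(r-l)[1::-1])),'shift cm',100*(m-t),'guard',(g[0]+g[1])/2+.009*f,np.linalg.norm(g[0]-g[1]))
```

```text
[[0.5227 0.1833 0.075 ]
 [0.5831 0.219  0.075 ]
 [0.6065 0.1791 0.075 ]
 [0.5459 0.1433 0.075 ]] centre [0.5646 0.1812 0.075 ] [0.0702 0.0462 0.0704 0.0463]
yaw 30.5658273120511
seam mid [0.5648 0.1812 0.075 ]
tip [0.5584 0.1797 0.1374] 0.015538907350188038 yaw 30.987264282500735 shift cm [ 0.6188  0.1438 -6.2398] guard [0.5616 0.1776 0.1874] 0.036478232538150204
tip [0.5598 0.1771 0.1354] 0.01582396902204966 yaw 30.987264282500508 shift cm [ 0.4787  0.4109 -6.0398] guard [0.5642 0.1728 0.1854] 0.03771433502175783
```

```bash
python3 -m inch '[[0.57,0.22,0,0,1],[0.57,0.22,-2,0,1],[0.57,0.22,-4,0,1],[0.57,0.22,-6,0,1],[0.57,0.22,-6.8,0,1],[0.57,0.22,-6.8,0,1],[0.57,0.22,-6.8,0,1]]'; python3 -m inch '[[0,0,-0.5,0,1],[0,0,-1,0,1],[0,0,-1,0,1]]'|egrep 'pos|force'
```

```text
time_s: 27.68
position: [0.5762, 0.1795, 0.1476]
tcp_rot: [[-0.309, 0.871, 0.382], [0.5, 0.49, -0.714], [-0.809, -0.03, -0.587]]
force: [0.5, -2.0, 6.3]
opening: 0.269
grasp_force: 30.0
position: [0.5781, 0.1774, 0.1447]
force: [-1.9, -3.4, 26.1]
grasp_force: 30.0
```

```bash
python3 -m inch '[[0,0,1.5,0,1],[0,0,2.5,0,1],[-0.6,-0.3,2.5,0,1],[-0.6,-0.3,2.5,0,1],[-0.6,-0.3,2.5,0,1]]'
python3 - <<'E'
from h import *
s,w=shot('wrist')
cv2.imwrite('pics/w7.png',w['image'])
import pickle;pickle.dump((s,w),open('w7.pkl','wb'))
print(s['position'],s['qvel'])
# edges of the blade tip and clamp via template from previous view
p6=pickle.load(open('w6.pkl','rb'))[1]['image']
t=p6[105:190,220:295]; r=cv2.matchTemplate(w['image'],t,cv2.TM_CCOEFF_NORMED);print('blade',cv2.minMaxLoc(r)[1::2],'was (220,105)')
E
```

```text
time_s: 28.35
position: [0.5667, 0.1751, 0.159]
tcp_rot: [[-0.315, 0.871, 0.376], [0.504, 0.489, -0.712], [-0.804, -0.034, -0.593]]
force: [-0.5, 0.4, -1.4]
opening: 0.271
grasp_force: 29.9
[0.56666412 0.17513402 0.15898347] [-0.29433339  0.43817719 -0.07034482 -0.50376386  0.06310787 -0.24435182]
blade (0.6138200759887695, (220, 122)) was (220,105)
```

```bash
cat > asc.py <<'E'
from h import *
import pickle,sys
s,w=pickle.load(open(sys.argv[1],'rb'))
hsv=cv2.cvtColor(cv2.GaussianBlur(w['image'],(3,3),0),cv2.COLOR_BGR2HSV)
print('     '+''.join(str(x//10%10) if x%10<2 else ' ' for x in range(190,320,2)))
for y in range(0,205,3):
    print('%3d  '%y+''.join('.' if hsv[y,x,1]>70 else ('#' if hsv[y,x,2]<90 else ('o' if hsv[y,x,2]<190 else 'W')) for x in range(190,320,2)))
E
python3 asc.py w7.pkl
```

```text
9    0    1    2    3    4    5    6    7    8    9    0    1    
  0  ......oooooWWWWWWWWWWWWWWWWWWWWWWWWWWWWWWWWWWWWWWWWWWWWWWWWWWWWWW
  3  ......oooooWWWWWWWWWWWWWWWWWWWWWWWWWWWWWWWWWWWWWWWWWWWWWWWWWWWWWW
  6  ......oooooWWWWWWWWWWWWWWWWWWWWWWWWWWWWWWWWWWWWWWWWWWWWWWWWWWWWWW
  9  .....oooooWWWWooooWWWWWWWWWWWWWWWWWWWWWWWWWWWWWWWWWWWWWWWWWWWWWWW
 12  ......ooooWoooo#ooooWWWWWWWWWWWWWWWWWWWWWWWWWWWWWWWWWWWooooooooWW
 15  ......ooooWoo#####oooWWWWWWWWWWWWWWWWWWWWWWWWWWWWWWWWWoooo###oooW
 18  .....oooooWooo###ooooWWWWWWWWWWWWWWWWWWWWWWWWWWWWWWWWWoooo###oooo
 21  .....ooooooooooooooooWWWWWWWWWWWWWWWWWWWWWWWWWWWWWWWWWooooooooooW
 24  .....ooooWWooooooooooWWWWWWWWWWWWWWWWWWWWWWWWWWWWWWWWWooooooooooW
 27  .....ooooWWWooooooooWWWWWWWWWWWWWWWWWWWWWWWWWWWWWWWWWWooooooooooW
 30  ...ooooooWWWWWoooWWWWWWWWWWWWWWWWWWWWWWWWWWWWWWWWWWWWWWWooooooWWW
 33  oooooooooWWWWWWWWWWWWWWWWWWWWWWWWWWWWWWWWWWWWWWWWWWWWWWWWWWWWWWWW
 36  ....oooooWWWWWWWWWWWWWWWWWWWWWWWWWWWWWWWWWWWWWWWWWWWWWWWWWWWWWWWW
 39  .....ooooWWWWWWWWWWWWWWWWWWWWWWWWWWWWWWWWWWWWWWWWWWWWWWWWWWWWWWWW
 42  .....oooWWWWWWWWWWWWWWWWWWWWWWWWWWW
[... 3164 characters left out ...]
###########........WWWWWWWWWWWWWWWWWWWWWWWWWWWWWWWWWWWWWWWWW.
180  ##############.........WWWWWWWWWWWWWWWWWWWWWWWWWWWWWWWWWWWWWWWWWW
183  ##############.........WWWWWWWWWWWWWWWWWWWo##ooooWWWWWWWWWWWWWWWW
186  #############..........WWWWWWWWWWWWWWWWWWWo#######ooooWWWWWWWWWWo
189  #############..........WWWWWWWWWWWWWWWWWWWo#############ooooooo##
192  ############...........WWWWWWWWWWWWWWWWWWWoo#####################
195  ###########.....oooooooooWWWWWWWWWWWWWWWWWWWWWWWWo###############
198  ##########......WWWWWWWWWWWWWWWWWWWWWWWWWWWWWWWWWo###############
201  ##########......WWWWWWWWWWWWWWWWWWWWWWWWWWWWWWWWWo###############
204  ########........WWWWWWWWWWWWWWWWWWWWWWWWWWWWWWWWWo###############
```

Run:
```python
from h import *
import pickle
s,w=pickle.load(open('w7.pkl','rb'))
g=cv2.cvtColor(w['image'],cv2.COLOR_BGR2GRAY)
for y in range(84,130,2): print(y,' '.join('%3d'%v for v in g[y,226:300:3]))
print('cols',list(range(226,300,3)))
for y in(70,100,103,115): print(y,g[y,190:210],g[y,300:340:2])
for x in(222,300):print(x,g[60:130,x])
```

```text
84 231 232 231 231 231 231 230 231 231 231 231 230 230 231 231 230 230 230 230 230 230 230 229 229 229
86 229 229 229 229 229 229 230 230 230 231 230 230 230 230 231 231 231 231 230 230 231 230 230 230 230
88 230 230 231 230 230 230 230 230 230 230 230 230 230 230 230 230 230 229 229 229 229 229 229 229 229
90 231 231 232 232 232 232 232 232 232 232 233 232 232 232 232 232 232 232 232 232 232 232 232 232 231
92 230 230 230 230 230 230 230 230 230 230 230 230 230 230 230 230 231 231 230 230 231 230 230 231 230
94 231 231 231 231 231 231 231 232 232 232 232 232 232 232 232 232 232 232 232 231 232 231 231 231 231
96 232 232 232 221 220 220 223 222 222 222 222 226 226 226 225 229 229 229 229 229 231 231 231 231 231
98 230 230 231 208 212 197 198 198 198 199 198 199 198 199 199 199 199 199 199 198 218 208 232 232 231
100 226 226 226 210 216 194 195 195 195 195 195 196 197 196 197 197 197 197 196 197 220 211 230 230 230
102 135 136 151 130 216 215 215 215 216 216 212 212 212 212 208 208 208 208 208 203 217 197 215 215 220
104 229 229 216 210 228 228 229 229 229 229 230 230 230 230 230 230 
[... 1950 characters left out ...]
57 58 58 58 59 59 62 62 63 63 63 66 65] [229 229 229 229 229 229 229 208 151 149 149 146 145 157 164 162 163 162
 161 161]
222 [116 115 144 180 192 192 192 193 193 193 196 197 196 194 192 192 193 191
 208 225 227 228 229 230 231 231 229 228 230 232 231 229 230 232 231 231
 232 231 229 227 225 204 136 189 228 228 228 228 227 228 231 232 232 230
 229 230 229 228 228 230 231 197  71  71  70  69  68  69  68  67]
300 [128 156 181 191 190 190 191 193 193 192 193 194 195 196 195 194 193 193
 193 206 223 228 229 229 229 229 230 229 229 230 231 231 230 230 231 230
 231 232 231 231 230 228 227 195 137 204 228 228 227 227 226 228 229 231
 231 229 230 232 232 232 232 231 231 206 146 147 147 147 147 146]
```

```bash
cat > pnp.py <<'E'
from h import *
import pickle
from scipy.optimize import least_squares
np.set_printoptions(precision=4,suppress=True)
def fit(fn,tip,sh,gd,clamp):
    s,w=pickle.load(open(fn,'rb'));p=wpose(s,w);R=np.array(s['tcp_rot']);P=np.array(s['position']);T=np.array(w['tool_from_camera'])
    Q=np.array([[2,-8,0],[2,8,0],[2,-11,4],[2,11,4],[9,-18,50],[9,18,50]])/1000.
    uv=np.array(tip+sh+gd,float);K=w['intrinsics']
    # feeler pose in world: yaw from tool y, pitch a about tool-y, roll r, tip position t
    yh=R[:,1]*[1,1,0];yh/=np.linalg.norm(yh);z=np.array([0,0,1.]);xh=np.cross(yh,z)
    def pts(v):
        t=v[:3];a,r,k=v[3:]
        A=cv2.Rodrigues(yh*a)[0]@cv2.Rodrigues(xh*r)[0]@cv2.Rodrigues(z*k)[0]@np.c_[xh,yh,z]
        return t+Q@A.T
    def res(v):
        c=(pts(v)-p['xyz'])@p['R'];d=c[:,:2]/c[:,2:]
        return np.r_[(d*K[0,0]+K[:2,2]-uv).ravel(),v[3]/.1,v[4]/.05,v[5]/.05]
    o=least_squares(res,np.r_[P+[0,0,-.075],0,0,0],x_scale=[.01]*3+[.1]*3);v=o.x
    print('xh',xh,'tip',v[:3],'tip-TCP',v[:3]-P,'pitch,roll,yaw deg',np.degrees(v[3:]),'rms',np.sqrt(np.mean(o.fun**2)))
    if clamp: 
        m=np.mean([onz(w,q,.075,**p) for q in clamp],0); d=m-v[:3]; print('mouth',m,'shift',d,'along',d@yh,'across',d@xh)
W=lambda x,y:((x+.5)/3-.5+155,(y+.5)/3-.5)
fit('w5.pkl',[W(279,326),W(357,328)],[W(262,340),W(373,343)],[W(208,545),W(410,548)],[W(127,29),W(487,30),W(455,198),W(160,193)])
fit('w6.pkl',[W(263,334),W(340,335)],[W(246,349),W(357,349)],[W(202,560),W(404,560)],[W(170,21),W(512,23),W(478,185),W(197,182)])
fit('w7.pkl',[(240.3,112.3),(267.5,112.3)],[(235.3,118.5),(272.3,117.5)],[(221.5,194.6),(288.5,194)],[(262.2,102.5)])
E
python3 pnp.py
```

```text
xh [-0.0663 -0.9978  0.    ] tip [0.5053 0.3761 0.1229] tip-TCP [ 0.0012  0.0115 -0.0778] pitch,roll,yaw deg [-14.5082   0.3456   1.0737] rms 0.7204326473238473
mouth [0.5015 0.3797 0.075 ] shift [-0.0037  0.0035 -0.0479] along -0.003966277627310178 across -0.0032848016728393415
xh [ 0.4862 -0.8738  0.    ] tip [0.557  0.1824 0.1363] tip-TCP [-0.0086  0.0095 -0.0756] pitch,roll,yaw deg [-12.4412  -2.35     0.0975] rms 0.6469429367611151
mouth [0.5646 0.1812 0.075 ] shift [ 0.0076 -0.0012 -0.0613] along 0.006034995658292538 across 0.004720409247730694
xh [ 0.4895 -0.872   0.    ] tip [0.5554 0.1881 0.0874] tip-TCP [-0.0112  0.013  -0.0716] pitch,roll,yaw deg [-5.4999 -2.6477  0.5398] rms 0.4157030931380038
mouth [0.5644 0.1818 0.075 ] shift [ 0.009  -0.0063 -0.0124] along 0.0047516162157487905 across 0.009861944472865739
```

```bash
sed -i 's/Q=np.array(\[\[2,-8,0\],\[2,8,0\],\[2,-11,4\],\[2,11,4\],\[9,-18,50\],\[9,18,50\]\])/Q=np.array([[-2,-8,0],[-2,8,0],[-2,-11,4],[-2,11,4],[-9,-18,50],[-9,18,50]])/' pnp.py; python3 pnp.py
```

```text
xh [-0.0663 -0.9978  0.    ] tip [0.5052 0.3738 0.1241] tip-TCP [ 0.0011  0.0092 -0.0765] pitch,roll,yaw deg [0.7129 0.0293 1.1654] rms 0.32827936785545153
mouth [0.5015 0.3797 0.075 ] shift [-0.0037  0.0059 -0.0491] along -0.004041644851038299 across -0.005641179104058459
xh [ 0.4862 -0.8738  0.    ] tip [0.5582 0.1803 0.1374] tip-TCP [-0.0075  0.0075 -0.0745] pitch,roll,yaw deg [ 2.6408 -2.2858 -0.5565] rms 0.4101656774880776
mouth [0.5646 0.1812 0.075 ] shift [ 0.0064  0.0009 -0.0624] along 0.006021633256833726 across 0.002341394187916356
xh [ 0.4895 -0.872   0.    ] tip [0.5567 0.186  0.088 ] tip-TCP [-0.01    0.0108 -0.071 ] pitch,roll,yaw deg [ 8.8123 -2.6994 -0.2299] rms 0.5540617330852153
mouth [0.5644 0.1818 0.075 ] shift [ 0.0077 -0.0041 -0.013 ] along 0.0047112191523977515 across 0.007375679371154117
```

```bash
python3 st.py|egrep 'posi|qvel'; python3 -m inch '[[0.75,-0.4,0,0,1],[0.75,-0.4,0,0,1],[0.75,-0.4,0,0,1],[0.75,-0.4,0,0,1]]'|egrep 'pos|force'
python3 - <<'E'
from h import *
import pickle
s,w=shot('wrist');pickle.dump((s,w),open('w8.pkl','wb'));print(s['position'],s['qvel'])
g=cv2.cvtColor(w['image'],cv2.COLOR_BGR2GRAY)
print('cols',list(range(226,300,3)))
for y in range(76,130,2): print(y,' '.join('%3d'%v for v in g[y,226:300:3]))
E
```

```text
joint_positions [ 30.2821  43.1534  93.4796 -61.7585  65.9442  38.8388]
position [0.5668 0.175  0.1589]
position: [0.5749, 0.1704, 0.1597]
force: [0.4, -0.2, -1.4]
grasp_force: 29.9
[0.57493296 0.17037634 0.1596722 ] [ 0.18821025 -0.27958692  0.29077408  0.00872508 -0.0047266  -0.05713747]
cols [226, 229, 232, 235, 238, 241, 244, 247, 250, 253, 256, 259, 262, 265, 268, 271, 274, 277, 280, 283, 286, 289, 292, 295, 298]
76 228 229 228 229 229 229 229 229 229 228 229 229 229 229 229 229 229 229 229 229 229 229 229 229 228
78 231 230 230 230 230 230 230 230 230 230 230 230 230 230 230 230 230 229 229 229 229 229 229 229 228
80 231 232 231 232 232 232 232 232 232 232 232 232 231 232 232 232 231 232 231 232 231 231 231 231 231
82 229 229 229 230 229 229 229 229 229 229 230 230 230 230 229 229 230 230 230 230 230 230 230 230 229
84 231 231 231 231 231 232 232 232 232 231 232 232 232 231 231 231 231 231 231 231 231 230 230 230 230
86 223 224 226 225 225 225 225 229 228 228 229 228 231 231 231 231 231 231 231 231 230 230 230 230 230
88 207 209 192 198 198 199 198 199 199 199 199 198 199 199 1
[... 1417 characters left out ...]
 207 208 209 209 209 209 209 210 159 156 155 151 155 165 163 160 160 167 175
118 155 153 153 171 184 205 209 212 212 210 209 210 210 208 188 191 154 156 154 148 147 144 144 143 145
120 156 153 155 179 201 200 196 201 202 203 202 204 204 200 198 201 156 154 149 149 145 145 143 145 147
122 155 154 153 183 200 201 196 200 202 203 202 204 204 200 198 201 155 150 145 144 147 145 146 147 145
124 151 152 152 183 201 201 196 200 201 203 202 204 204 200 198 201 151 147 144 146 144 147 148 147 145
126 151 153 154 182 201 201 196 201 201 203 202 204 204 200 198 200 152 145 145 145 146 148 148 147 169
128 152 152 152 182 201 201 196 200 201 203 202 204 204 200 197 200 154 147 147 148 149 149 147 157 166
```

```bash
python3 -m inch '[[0,0,-0.8,0,1],[0,0,-1.4,0,1],[0,0,-1.8,0,1],[0,0,-1.8,0,1]]'|egrep 'pos|force'; python3 -m inch '[[0,0,-0.4,0,1],[0,0,-0.6,0,1],[0,0,-0.6,0,1]]'|egrep 'pos|force'
```

```text
position: [0.5743, 0.1704, 0.1407]
force: [0.0, -0.4, -0.9]
grasp_force: 29.9
position: [0.5747, 0.1706, 0.1355]
force: [0.4, -1.8, -1.7]
grasp_force: 29.9
```

```bash
python3 -m inch '[[-0.15,0.25,-0.2,0,1],[-0.3,0.5,-0.4,0,1],[-0.3,0.5,-0.4,0,1]]'|egrep 'pos|force'; python3 -m inch '[[-0.1,0.2,-0.3,0,1],[-0.15,0.3,-0.5,0,1],[-0.15,0.3,-0.5,0,1]]'|egrep 'pos|force'
```

```text
position: [0.5719, 0.1757, 0.1325]
force: [1.9, -2.7, 0.3]
grasp_force: 30.0
position: [0.5704, 0.1789, 0.1269]
force: [3.5, -3.6, 0.1]
grasp_force: 30.0
```

```bash
python3 -m inch '[[0,0,-0.5,0,1],[0,0,-1,0,1],[0,0,-1,0,1]]'|egrep 'pos|force'; python3 -m inch '[[0,0,-0.4,0,1],[0,0,-0.8,0,1],[0,0,-0.8,0,1]]'|egrep 'pos|force|time'
```

```text
position: [0.5701, 0.1787, 0.1158]
force: [3.3, -4.1, -1.8]
grasp_force: 30.0
time_s: 30.37
position: [0.57, 0.1787, 0.108]
force: [2.5, -4.1, -2.5]
grasp_force: 30.0
```

```bash
python3 -m inch '[[0.1,-0.15,-0.4,0,1],[0.1,-0.15,-0.8,0,1],[0.1,-0.15,-0.8,0,1]]'|egrep 'pos|force'; python3 -m inch '[[0,0,-0.2,0,1],[0,0,-0.4,0,1],[0,0,-0.4,0,1]]'|egrep 'pos|force|time'
```

```text
position: [0.5704, 0.1775, 0.0994]
force: [-0.2, -0.9, -1.8]
grasp_force: 30.0
time_s: 30.87
position: [0.571, 0.1774, 0.0965]
force: [0.2, -0.1, -1.7]
grasp_force: 30.0
```

```bash
python3 -m inch '[[0,0,-0.2,0,1],[0,0,-0.3,0,1],[0,0,-0.3,0,1]]'|egrep 'pos|force'; python3 -m inch '[[0,0,-0.2,0,1],[0,0,-0.3,0,1],[0,0,-0.3,0,1]]'|egrep 'pos|force|time'
```

```text
position: [0.5714, 0.1772, 0.0957]
force: [-2.6, 1.0, 4.5]
grasp_force: 30.0
time_s: 31.37
position: [0.5717, 0.1767, 0.0956]
force: [-4.9, 1.8, 12.9]
grasp_force: 30.0
```

```bash
python3 -m inch '[[0,0,0.5,0,1],[0,0,0.5,0,1],[0,0,0.5,0,4.5],[0,0,0.5,0,4.5],[0,0,0.5,0,4.5],[0,0,0.5,0,4.5],[0,0,0.5,0,4.5],[0,0,0.5,0,4.5]]'|egrep 'pos|force|open'
python3 - <<'E'
from h import *
import pickle
s,w=shot('wrist');pickle.dump((s,w),open('w9.pkl','wb'))
E
python3 asc.py w9.pkl | awk 'NR%2'
```

```text
position: [0.5713, 0.1771, 0.0959]
force: [-1.2, -0.1, -1.1]
opening: 0.505
grasp_force: 0.0
     9    0    1    2    3    4    5    6    7    8    9    0    1    
  3  .................................................................
  9  .................................................................
 15  .................................................................
 21  .................................................................
 27  .................................................................
 33  .................................................................
 39  .................................................................
 45  ooooooooooooooooooooooooooooooooooooooooooooooooooooooooooooooooo
 51  ooooooooooooooooooooooooooooooooooooooooooooooooooooooooooooooooo
 57  ooooooooooooooooooooooooooooooooooooooooooooooooooooooooooooooooo
 63  ooooooooooooooooooooooooooooooooooooooooooooooooooooooooooooooooo
 69  ooooooooooooooooooooooooooooooooooooooooooooooooooooooooooooooooo
 75  ooWWWWooooooooooooooooooooooooooooooooooooooooooooooooooooooooooo
 81  oWWWWWWW
[... 777 characters left out ...]
##ooooWWWWWWWWWWWWWWWWWWWWWWWWWWWWWWWWWWWWWWWWWooooooooooWWWW
153  oo###oooooWWWWWWWWWWWWWWWWWWWWWWWWWWWWWWWWWWWWWWWWoooo#####oooWWW
159  ooooooooooWWWWWWWWWWWWWWWWWWWWWWWWWWWWWWWWWWWWWWWWWoooooooooooWWW
165  WWWWWWWWWWWWWWWWWWWWWWWWWWWWWWWWWWWWWWWWWWWWWWWWWWWWWooooooWWWWWW
171  WWWWWWWWWWWWWWWWWWWWWWWWWWWWWWWWWWWWWWWWWWWWWWWWWWWWWWWWWWWWWWWWW
177  WWWWWWWWWWWWWWWWWWWWWWWWWWWWWWWWWWWWWWWWWWWWWWWWWWWWWWWWWWWWWWWWW
183  WWWWWWWWWWWWWWWWWWWWWWWWWWWWWWWWWWWWWWWWWWWWWWWWWWWWWWWWWWWWWWWWW
189  WWWWWWWWWWWWWWWWWWWWWWWWWWWWWWWWWWWWWWWWWWWWWWWWWWWWWWWWWWWWWWWWW
195  WWWWWWWWWWWWWWWWWWWWWWWWWWWWWWWWWWWWWWWWWWWWWWWWWWWWWWWWWWWWWWWW.
201  #WWWWWWWWWWWWWWWWWWWWWWWWWWWWWWWWWWWWWWWWWWWWWWWWWWWWWWWWWWWWW...
```

```bash
python3 -m inch '[[-0.7,1.4,1.2,0,4.5],[-1.4,2.8,2.4,0,4.5],[-2.5,5,4.2,0,4.5],[-3.7,7.1,6,0,4.5],[-5,9.5,9,0,4.5],[-5.6,10.7,12,0,4.5],[-5.6,10.7,14,0,4.5],[-5.6,10.7,14,0,4.5]]'
python3 - <<'E'
from h import *
import pickle
np.set_printoptions(precision=4,suppress=True)
s,w=shot('wrist');_,b=shot('top');p=wpose(s,w)
# where a home, upright feeler should appear
K=w['intrinsics'];m=np.array([.5645,.1815,.075])
for n,z in(('guard top',.081),('handle top',.151),('loop top',.181)):
    c=p['R'].T@(m*[1,1,0]+[0,0,z]-p['xyz']);print(n,c[:2]/c[2]*K[0,0]+K[:2,2])
g=cv2.cvtColor(w['image'],cv2.COLOR_BGR2GRAY)
for y in range(0,384,8): print('%3d '%y+''.join('#' if v<70 else('o' if v<180 else 'W') for v in g[y,180:330:2]))
E
```

```text
time_s: 32.75
position: [0.5166, 0.2867, 0.2411]
tcp_rot: [[-0.308, 0.871, 0.383], [0.507, 0.491, -0.708], [-0.805, -0.024, -0.593]]
force: [0.8, 0.3, 0.8]
opening: 0.516
grasp_force: 0.0
guard top [249.7175 109.326 ]
handle top [247.5643 169.4787]
loop top [246.5377 198.1599]
  0 ooooooooooooo##oooooooooooooooooooooooooooooooooooooooooooooooooooooooooooo
  8 ooooooooooooooooooooooooooooooooooooooooooooooooooooooooooooooooooooooooooo
 16 ooooooooooooooooooooooooooooooooooooooooooooooooooooooooooooooooooooooooooo
 24 ooooooooooooooooooooooooooooooooooooooooooooooooooooooooooooooooooooooooooo
 32 ooooooooooooooooooooooooooooooooooooooooooooooooooooooooooooooooooooooooooo
 40 ooooooooooooooooooWoooooooooooooooooooooooooooooooooWWWWWWooooooooooooooooo
 48 ooooooooooooooooooooWWWWWWWWWWWWWWWWWWWWWWWWWWWWWWWWooooooooooooooooooooooo
 56 oooooooooooooooooooooo##ooWWWWWWWWWWWWWWWWWWWoo##ooWooooooooooooooooooooooo
 64 oooooooooooooooooooWWWWWWWWWWWWWWWWWWWWWWWWWWWWWWWWWooooooooooooooooooooooo
 72 oooooooooooooooooooWooooWWWWWWWWWWWWWWWWWWWWWWWooWWWooooooooooooooooooooooo
 80 oooooooooooooooooo
[... 2317 characters left out ...]
WWWWWWWWWWWWWWWWWWWWWWWWWWWWWWWWWWWWWWWWWWWWWWWWWWWWWWWo####
320 ooooooooooooooooooooooooooooooooooooooooooooooooooooooooooooooooooooooooooo
328 ooooooooooooooooooooooooooooooooooooooooooooooooooooooooooooooooooooooooooo
336 ###########################################################################
344 ###########################################################################
352 ###########################################################################
360 ###########################################################################
368 ###########################################################################
376 ###########################################################################
```

```bash
python3 -c "
from rig import bot
print(bot.hand_in())"
```

```text
the job is handed in; nothing more can be done
None
```

The left clamp is the pinched one: the blade stopped hard there about 18 mm below the mouth. The feeler now stands fully home in the right clamp, let go with the arm clear of it. I handed the job in at about 33 s; no verdict came back, and I did not re-check the loose things afterwards.

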